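Lay the brass hammer level in its rest

TASK

Pick up the brass-headed fretting hammer by its handle near its balance point, so that it comes up level, and lower it, still level, into the two notches of the hammer rest with its head at the end with the round cork pad. Let go of it only once it is down in the notches, and leave the black rubber-headed mallet where it lies.

Things in the scene. Friction and masses are not known exactly. Their poses are not given: they have to be found in the camera images.
- brass_hammer_balance (a point): Balance point of the brass-headed hammer (0.4 kg, 286 mm long, lying on the table): on the axis of its pale wooden neck, 75 mm behind the head's centre, 16 mm above the table as it lies. x runs along the handle to the head, y along the head, z up. The neck, 18 mm wide, 20 mm high, runs from 59 mm ahead of this point to 90 mm behind it, then a black grip 28 x 32 mm to 195 mm behind it.
- brass_hammer_head (a point): Centre of the hammer's shiny brass head, a cylinder 32 mm in diameter and 70 mm long, lying crosswise to the handle, 75 mm ahead of the balance point. Axes as for the balance point.
- rubber_mallet_balance (a point): Bystander, not to be moved: a mallet of the same shape and size, lying on the table, but with a black rubber head. The point lies on its wooden neck, 75 mm behind its head's centre, 16 mm above the table. (Keep clear, too, of the tall boards that lean to the robot's right, at about x 0.25 to 0.5 m, y -0.58 m and beyond.)
- rest_seat (a point): Place of the seated hammer's balance point, 60 mm above the table, in the fixed rest: a plywood board 215 x 80 x 12 mm with two wooden posts, 10 mm thick, 70 mm wide, 41 mm ahead of and 55 mm behind this point. Each has an open-topped notch for the neck, 34 mm wide, floor (blue) 50 mm and top 72 mm above the table. x runs along the board to the end with the cork pad, z up.
- rest_head (a point): Place of the seated hammer's head centre, 75 mm ahead of rest_seat along the board, 60 mm above the table, over the round cork pad (56 mm across, top 16 mm above the table).

How it is judged:
By the outcome, as a careful person would: the job done as asked, in the order asked, and still so for the second after the job is handed in, with the robot touching nothing.
It also fails if it takes over 38 s, if anything falls off the work surface, if the arm or the gripper's body presses on something with over 40 N, if the wrist force passes 120 N, or if a joint passes its speed limit or range.

ROBOT

A 6-joint arm with a two-finger parallel gripper is mounted at the origin on a cart in front of the work surface, level with it; the furniture and walls round the work are solid. World frame = base frame: x ahead of the robot, y to its left, z up, the work surface at z = 0. Lengths are in m, angles in rad, forces in N, time in s.
With the tool pointing down it reaches from about 0.275 to 0.725 m from the base axis. Payload 15.9 kg.
Tool frame: the origin (TCP) lies midway between the tips of the shut fingers; the grasp point (between the pads) lies 19 mm behind it; z points along the fingers, y is the line along which they close (so a half turn about z gives the same grasp; the last joint's range is limited). The gripper opens to 85 mm and grips with 20 to 120 N. Pads are 22 mm wide; open, the fingers measure 114 mm over their backs; the gripper's body (76 mm by 85 mm) begins 54 mm behind the grasp point. The pads swing forward as they close: fully open they stand 13 mm farther back than shut.
Start: joints at [1.128, 0.213, -0.034, 1.323, 0, 1.571], TCP at [0.214, 0.452, 0.231] pointing down, gripper open.
Joint ranges: [-2.98, 2.98], [-0.74, 1.72], [-1.14, 1.35], [-2.1, 2.04], [-1.57, 1.44], [-3.14, 3.14]. Speed limits (rad/s): [1.89, 1.89, 2.39, 2.57, 3.14, 3.14].

INTERFACE

Orientations are given as a unit quaternion [w, x, y, z].
In Python, from station import robot, vision, sign_off gives the robot as it stands.
- The arm moves only by the tool arm_command, never from a script. Its argument "moves" is one flat list of numbers, 7 for each row, row after row: the shift along the tool's x, y, z in mm, then the turn, a rotation vector about the tool's x, y, z in degrees, then the finger opening in mm, from 0 to 85.4. A call has 1 to 20 rows; each row shifts and turns the commanded pose from where the row before left it, along the tool's axes as they then stand; what a row does not reach is not made up. A row lasts 1/12 s, in which the tool goes at most 41.7 mm and 7.16 degrees, less where a joint would pass 70% of its speed; a pose out of reach is approached as far as the arm can. A call with a gripper value outside its range is refused whole. The fingers move at their own pace and stop on an object; the grip force is fixed at half the most. Time passes only in rows, so rows that do not move let the fingers close. It gives the time, the measured TCP pose, the force, the opening and the grip force at its end, in the units of the state.
- robot.get_obs(): the state, without advancing time (a new reading comes with each control period).
- vision.get_image(name): name is "side" or "top" or "wrist"; returns the picture (420x560x3 uint8, red, green, blue); there is no depth.
- vision.get_calibration(name): a dict with "mtx" (3x3 intrinsics, pixels), "world_to_cam" (4x4, takes a point from world to camera coordinates). Camera axes: x right, y down, z forward; pixel columns grow to the right and rows downward; lengths in m; the calibration is good to about 2 mm. The wrist camera is an equidistant fisheye: a pixel r from the principal point sees the ray r / f radians off the axis. A picture is of the moment at which its call begins: read the wrist's pose just before it. get_calibration takes no time and is no camera call; for the wrist camera it gives the pose at the moment of the call.
- sign_off(): hands the job in; it is judged then, once.
The state is a dict: "time_s": time; "joints": joint angles; "joint_velocities": joint speeds; "joint_efforts": joint torques, N m; "ee_pos": TCP position; "ee_rot": TCP orientation; "wrist_force": force on the tool from outside, world axes, zero at the start; "torque": the same for the moment, N m; "grip_width": finger opening in m; "gripper_force": force on a finger pad.
Only numpy, scipy, OpenCV 4.12 (cv2) and the standard library are available. Lean on these libraries where they do the work, as an engineer would, in place of code of your own. Each camera call takes 0.05 s, during which the arm holds its last target. There are 200 camera calls.

## Working session

There is one attempt and no reset: what is moved stays moved. The work goes in short steps, Python scripts to look and compute and a tool call to move; the robot and the scene stay as the last step left them, time stands still between calls to the robot, and variables do not carry over. Pictures are saved under pics/ and viewed, at most 10 in all, crops included, and the job is handed in when it is done.

Besides the shell and the picture viewer there is one more tool, called after "Call:" as name(argument=value, ...) on one line, values as JSON. arm_command: Moves the arm, as the interface text tells. Its arguments: {"type":"object","properties":{"moves":{"type":"array","items":{"type":"number"}}},"required":["moves"]}

```bash
mkdir -p pics
python3 - <<'E'
from station import robot,vision
import cv2
for n in("top","side"):
    im=vision.get_image(n); cv2.imwrite(f"pics/{n}0.png",cv2.resize(im[...,::-1],None,fx=1.42,fy=1.42,interpolation=cv2.INTER_CUBIC)); c=vision.get_calibration(n);print(c)
    cv2.imwrite(f"pics/{n}0raw.png",im[...,::-1])
print(robot.get_obs())
E
```

```text
{'mtx': array([[415.78965775,   0.        , 282.07102058],
       [  0.        , 415.78965775, 210.63116331],
       [  0.        ,   0.        ,   1.        ]]), 'world_to_cam': array([[-2.78037384e-03, -9.99826565e-01,  1.84149088e-02,
         2.65289639e-02],
       [-9.81224140e-01, -8.23640754e-04, -1.92869151e-01,
         5.76695287e-01],
       [ 1.92850868e-01, -1.86054014e-02, -9.81051671e-01,
         8.09930554e-01],
       [ 0.00000000e+00,  0.00000000e+00,  0.00000000e+00,
         1.00000000e+00]])}
{'mtx': array([[407.13394094,   0.        , 275.30622737],
       [  0.        , 407.13394094, 210.25210859],
       [  0.        ,   0.        ,   1.        ]]), 'world_to_cam': array([[-0.87810951,  0.47843125,  0.00521771,  0.52002982],
       [ 0.2858964 ,  0.53341422, -0.79607319, -0.10987909],
       [-0.38364949, -0.69754771, -0.60517787,  1.14503099],
       [ 0.        ,  0.        ,  0.        ,  1.        ]])}
{'time_s': 0.1, 'joints': array([ 1.12803650e+00,  2.13274755e-01, -3.49249146e-02,  1.32351050e+00,
       -3.77884536e-05,  1.57078083e+00]), 'joint_velocities': array([ 5.74278185e-06,  1.15819406e-04,  1.98477779e-03, -1.20570639e-03,
       -9.25360818e-04, -1.24732713e-03]), 'joint_efforts': array([ 6.95592848e-05, -6.87249327e+01,  4.87805200e+01,  1.24030942e-02,
        1.27126391e-04,  1.05196781e-05]), 'ee_pos': array([0.21410827, 0.45152838, 0.23091009]), 'ee_rot': array([-8.18995290e-05,  2.19568474e-01,  9.75596985e-01, -4.49919189e-04]), 'wrist_force': array([ 1.61128703,  0.50558598, -0.04496738]), 'torque': array([-0.00696895, -0.02276341, -0.09356286]), 'gripper_force': 0.0, 'grip_width': 0.08557293696514202}
```

View pics/top0.png

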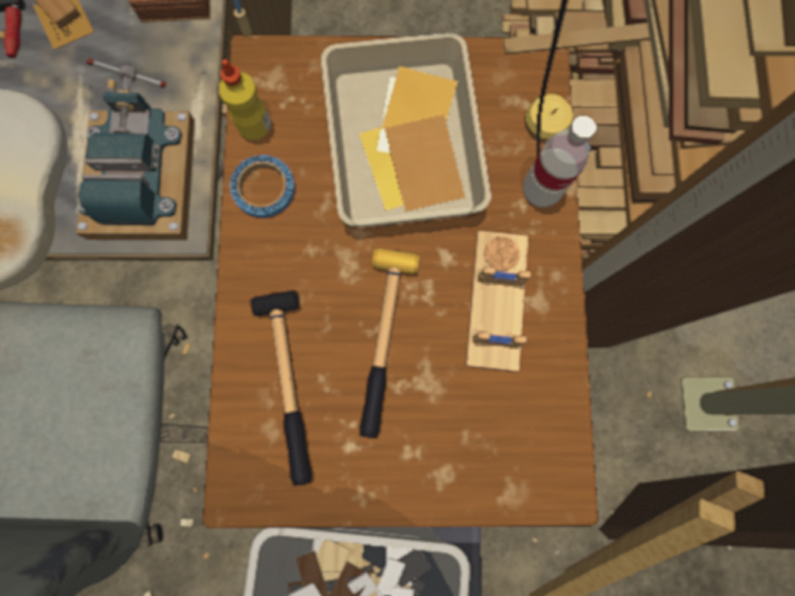

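View pics/side0.png

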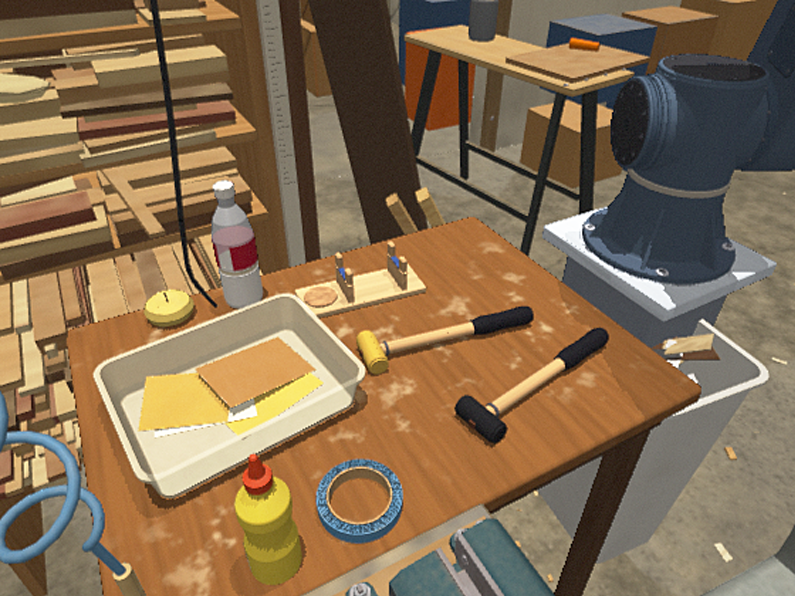

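The top view shows the brass head at (396,262), the grip end at (370,435), and the blue notches at (505,276) and (499,340). The rest's cork end is at (501,252). In the side view the brass head is at (372,353). The mallet lies to the left of the hammer.

```bash
cat > h.py <<'E'
from station import robot,vision
import numpy as np,cv2
def ray(n,px,z,s=1.42):
    c=vision.get_calibration(n);K=c["mtx"];T=c["world_to_cam"];R=T[:3,:3];o=-R.T@T[:3,3]
    d=R.T@np.linalg.inv(K)@np.array([px[0]/s,px[1]/s,1]);return (o+d*(z-o[2])/d[2])
def proj(n,P):
    c=vision.get_calibration(n);p=c["world_to_cam"]@np.append(P,1);q=c["mtx"]@p[:3];return q[:2]/q[2]
E
python3 - <<'E'
from h import *
np.set_printoptions(precision=4,suppress=True)
for nm,n,p,z in [("head","top",(396,262),.02),("head","side",(372,353),.02),("junc","top",(376,367),.02),("junc","side",(474,328),.02),("gend","top",(370,436),.016),("n1","top",(505,276),.05),("n2","top",(499,340),.05),("cork","top",(501,252),.016),("cork","side",(320,297),.016),
 ("rc","top",(478,232),.012),("rc","top",(528,237),.012),("rc","top",(519,370),.012),("rc","top",(467,365),.012),("mal","top",(275,303),.016)]:
    print(nm,n,ray(n,p,z))
a=cv2.imread("pics/top0raw.png")
cv2.imwrite("pics/crop.png",cv2.resize(a[150:320,245:385],None,fx=4.2,fy=3.5,interpolation=cv2.INTER_CUBIC)) if 0 else cv2.imwrite("pics/crop.png",cv2.resize(a[155:315,245:385],None,fx=3.75,fy=3.75,interpolation=cv2.INTER_CUBIC))
E
```

```text
head top [0.6423 0.0321 0.02  ]
head side [0.6464 0.0406 0.02  ]
junc top [0.4804 0.0622 0.02  ]
junc side [0.4799 0.0649 0.02  ]
gend top [0.3798 0.0706 0.016 ]
n1 top [ 0.6132 -0.1302  0.05  ]
n2 top [ 0.5171 -0.1179  0.05  ]
cork top [ 0.6598 -0.1322  0.016 ]
cork side [ 0.6584 -0.1279  0.016 ]
rc top [ 0.6936 -0.0977  0.012 ]
rc top [ 0.6856 -0.1767  0.012 ]
rc top [ 0.4762 -0.1537  0.012 ]
rc top [ 0.4839 -0.0751  0.012 ]
mal top [0.5783 0.217  0.016 ]
```

View pics/crop.png

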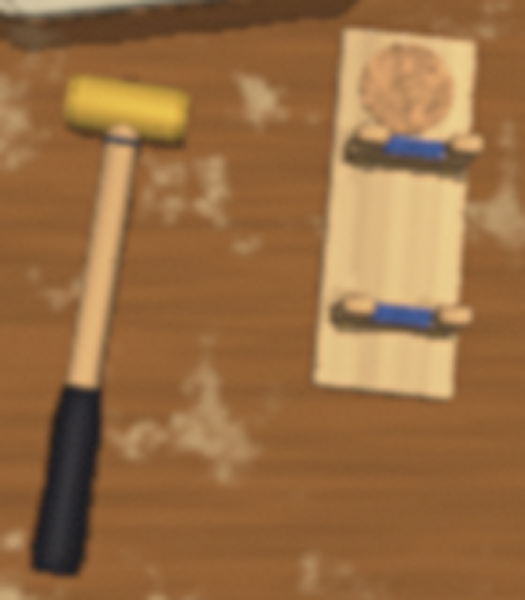

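The crop shows the hammer neck running from (122,140) to (86,385) and its grip end at (57,575). The blue notches are at (417,148) and (404,316), and the cork is at (406,87).

```bash
cat >> h.py <<'E'
from scipy.spatial.transform import Rotation as Ro
def pose():
    o=robot.get_obs();q=o["ee_rot"];return o,np.array(o["ee_pos"]),Ro.from_quat([q[1],q[2],q[3],q[0]])
def togo(P,yaw):
    "shift in tool axes (mm) and yaw turn about tool z (deg), tool x at yaw (deg), pointing down"
    o,p,R=pose();c,s=np.cos(np.radians(yaw)),np.sin(np.radians(yaw))
    D=Ro.from_matrix(np.array([[c,s,0],[s,-c,0],[0,0,-1]]))
    print("t",o["time_s"],"shift0 mm",R.inv().apply(P-p)*1e3,"shift in final axes",D.inv().apply(P-p)*1e3,"turn",(R.inv()*D).as_rotvec(degrees=True))
E
python3 - <<'E'
from h import *
np.set_printoptions(precision=4,suppress=True)
f=lambda u,v,z:ray("top",(245+u/3.75,155+v/3.75),z,1)
h=f(127,108,.025);a=f(122,140,.02);b=f(86,385,.02);e=f(57,575,.02)
n1=f(417,148,.05);n2=f(404,316,.05);ck=f(406,87,.016)
print(h,a,b,e,n1,n2,ck)
d=a-e;print("ham yaw",np.degrees(np.arctan2(d[1],d[0])),"len",np.linalg.norm(d),np.linalg.norm(a-b))
u=d/np.linalg.norm(d)
bal=[b+u*.090,h-u*.075,e+u*.195];print("bal",bal)
r=n1-n2;print("rest yaw",np.degrees(np.arctan2(r[1],r[0])),np.linalg.norm(r)); ur=r/np.linalg.norm(r)
print("seat",n1-ur*.041,n2+ur*.055,ck-ur*.075)
B=np.mean(bal,0);B[2]=.16
togo(B,np.degrees(np.arctan2(d[1],d[0]))+180)
E
```

```text
[0.6426 0.0322 0.025 ] [0.6246 0.0351 0.02  ] [0.482  0.0556 0.02  ] [0.3774 0.0712 0.02  ] [ 0.6129 -0.1314  0.05  ] [ 0.5174 -0.1207  0.05  ] [ 0.6581 -0.1332  0.016 ]
ham yaw -8.305771845041885 len 0.24983991260681213 0.1440080963737262
bal [array([0.5711, 0.0426, 0.02  ]), array([0.5683, 0.043 , 0.025 ]), array([0.5703, 0.043 , 0.02  ])]
rest yaw -6.440919159826336 0.09610835897522331
seat [ 0.5722 -0.1268  0.05  ] [ 0.5721 -0.1268  0.05  ] [ 0.5836 -0.1248  0.016 ]
t 0.1 shift0 mm [-496.5759 -216.7473   71.1269] shift in final axes [-411.1114 -352.9663   70.9101] turn [ -0.0523  -0.0056 -17.0616]
```

Call:
arm_command(moves=[-31, -13.5, 4.4, 0, 0, 0, 85, -31, -13.5, 4.4, 0, 0, 0, 85, -31, -13.5, 4.4, 0, 0, 0, 85, -31, -13.5, 4.4, 0, 0, 0, 85, -31, -13.5, 4.4, 0, 0, 0, 85, -31, -13.5, 4.4, 0, 0, 0, 85, -31, -13.5, 4.4, 0, 0, 0, 85, -31, -13.5, 4.4, 0, 0, 0, 85, -31, -13.5, 4.4, 0, 0, 0, 85, -31, -13.5, 4.4, 0, 0, 0, 85, -31, -13.5, 4.4, 0, 0, 0, 85, -31, -13.5, 4.4, 0, 0, 0, 85, -31, -13.5, 4.4, 0, 0, 0, 85, -31, -13.5, 4.4, 0, 0, 0, 85, -31, -13.5, 4.4, 0, 0, 0, 85, -31, -13.5, 4.4, 0, 0, 0, 85, 0, 0, 0, 0, 0, -5.7, 85, 0, 0, 0, 0, 0, -5.7, 85, 0, 0, 0, 0, 0, -5.7, 85, 0, 0, 0, 0, 0, 0, 85])

```text
time_s: 1.77
ee_pos: [0.5697, 0.0438, 0.1604]
ee_rot: [-0.0, 0.07, 0.998, -0.0]
wrist_force: [0.0, -0.2, 0.5]
grip_width: 0.0848
gripper_force: 0.0
```

Run:
```python
from h import *
np.set_printoptions(precision=4,suppress=True)
o,p,R=pose();print(o["joints"],p,R.as_matrix()[:,0])
c=vision.get_calibration("wrist");im=vision.get_image("wrist");print(c)
np.savez("w1.npz",**c);cv2.imwrite("pics/w1.png",cv2.resize(im[...,::-1],None,fx=1.42,fy=1.42))
togo([.570,.043,.16],171.7)
```

```text
[0.0767 0.3817 0.0156 1.2056 0.     0.2166] [0.5697 0.0438 0.1604] [-0.9902  0.1394  0.0009]
{'mtx': array([[325.1923,   0.    , 278.5638],
       [  0.    , 325.1923, 211.4431],
       [  0.    ,   0.    ,   1.    ]]), 'world_to_cam': array([[ 0.1409,  0.99  ,  0.0007, -0.1241],
       [ 0.9444, -0.1346,  0.2999, -0.5505],
       [ 0.297 , -0.0416, -0.954 ,  0.1432],
       [ 0.    ,  0.    ,  0.    ,  1.    ]])}
t 1.8167 shift0 mm [-0.4604 -0.9175  0.5518] shift in final axes [-0.459  -0.9181  0.552 ] turn [-0.0091 -0.0391 -0.0642]
```

View pics/w1.png

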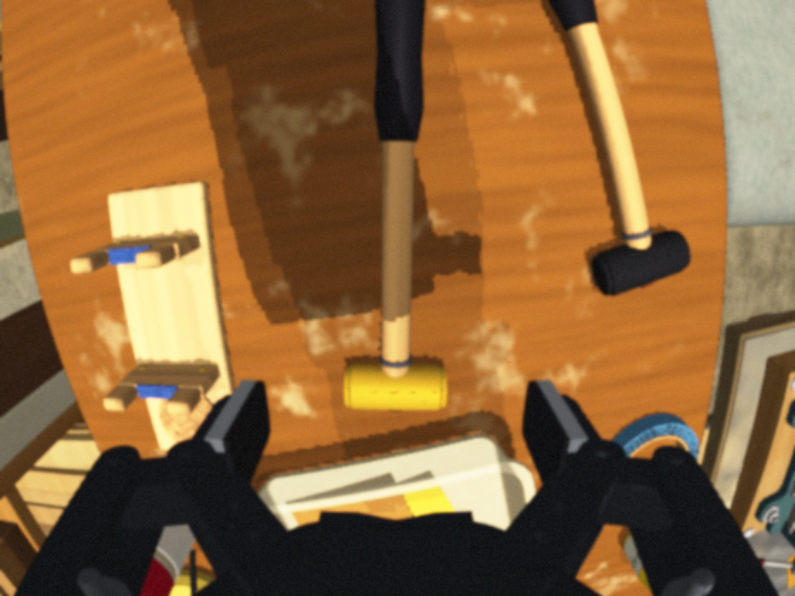

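The wrist view shows the brass head at (396,385), the neck/grip joint at (398,140), and the blue notches at (158,391) near the head end and (129,255) at the rear. The hammer lies straight along the tool's x axis.

```bash
cat >> h.py <<'E'
def fray(f,px,z,s=1.42):
    c=np.load(f);K=c["mtx"];T=c["world_to_cam"];R=T[:3,:3];o=-R.T@T[:3,3]
    v=(np.array(px)/s-K[:2,2])/K[0,0];r=np.linalg.norm(v)
    d=R.T@np.append(np.sin(r)*v/r,np.cos(r));return o+d*(z-o[2])/d[2]
E
python3 - <<'E'
from h import *
np.set_printoptions(precision=4,suppress=True)
for n,p,z in [("head",(396,384),.024),("junc",(398,141),.023),("neckmid",(396.5,300),.026),("n1",(158,391),.05),("n2",(129,255),.05)]: print(n,fray("w1.npz",p,z))
E
```

```text
head [0.6402 0.0345 0.024 ]
junc [0.484  0.0579 0.023 ]
neckmid [0.5807 0.0433 0.026 ]
n1 [ 0.6148 -0.1264  0.05  ]
n2 [ 0.5204 -0.1171  0.05  ]
```

Call:
arm_command(moves=[0, 0.5, 38, 0, 0, 0, 85, 0, 0, 38, 0, 0, 0, 70, 0, 0, 36, 0, 0, 0, 55, 0, 0, 25, 0, 0, 0, 55, 0, 0, 14, 0, 0, 0, 55, 0, 0, 6, 0, 0, 0, 55, 0, 0, 0, 0, 0, 0, 55, 0, 0, 0, 0, 0, 0, 0, 0, 0, 0, 0, 0, 0, 0, 0, 0, 0, 0, 0, 0, 0, 0, 0, 0, 0, 0, 0, 0, 0, 0, 0, 0, 0, 0, 0, 0, 0, 0, 0, 0, 0, 0, 0, 0, 0, 0, 0, 0, 0])

```text
time_s: 2.98
ee_pos: [0.5709, 0.0448, 0.0054]
ee_rot: [0.001, 0.072, 0.997, 0.0]
wrist_force: [-2.4, 0.6, 9.0]
grip_width: 0.0168
gripper_force: 59.1
```

Call:
arm_command(moves=[0, 0, -3, 0, 0, 0, 0, 0, 0, -6, 0, 0, 0, 0, 0, 0, -10, 0, 0, 0, 0, 0, 0, -12, 0, 0, 0, 0, 0, 0, -12, 0, 0, 0, 0, 0, 0, -6, 0, 0, 0, 0, 0, 0, 0, 0, 0, 0, 0, 0, 0, 0, 0, 0, 0, 0])

```text
time_s: 3.65
ee_pos: [0.5701, 0.0446, 0.0532]
ee_rot: [0.0, 0.072, 0.997, 0.0]
wrist_force: [-0.3, 0.7, -3.9]
grip_width: 0.0172
gripper_force: 58.9
```

Run:
```python
from h import *
np.set_printoptions(precision=4,suppress=True)
im=vision.get_image("side");cv2.imwrite("pics/s2.png",cv2.resize(im[140:340,180:400,::-1],None,fx=2.95,fy=2.95,interpolation=cv2.INTER_CUBIC))
o,p,R=pose();print(o["time_s"],p,R.as_matrix(),o["wrist_force"],o["torque"])
c=vision.get_calibration("wrist");im=vision.get_image("wrist")
np.savez("w2.npz",**c);cv2.imwrite("pics/w2.png",cv2.resize(im[...,::-1],None,fx=1.42,fy=1.42))
```

```text
3.7 [0.5697 0.0446 0.0526] [[-0.9896  0.1439 -0.0003]
 [ 0.1439  0.9896 -0.0001]
 [ 0.0003 -0.0001 -1.    ]] [-0.1821 -0.1178 -4.4844] [0.0075 0.0471 0.0311]
```

View pics/s2.png

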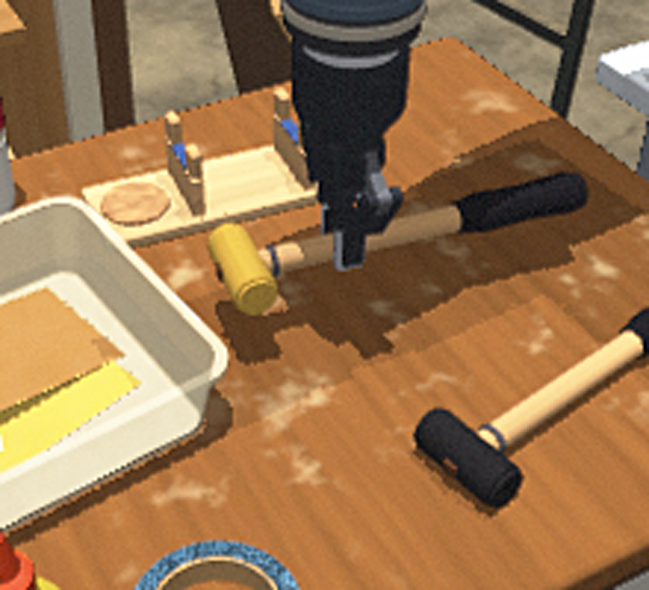

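View pics/w2.png

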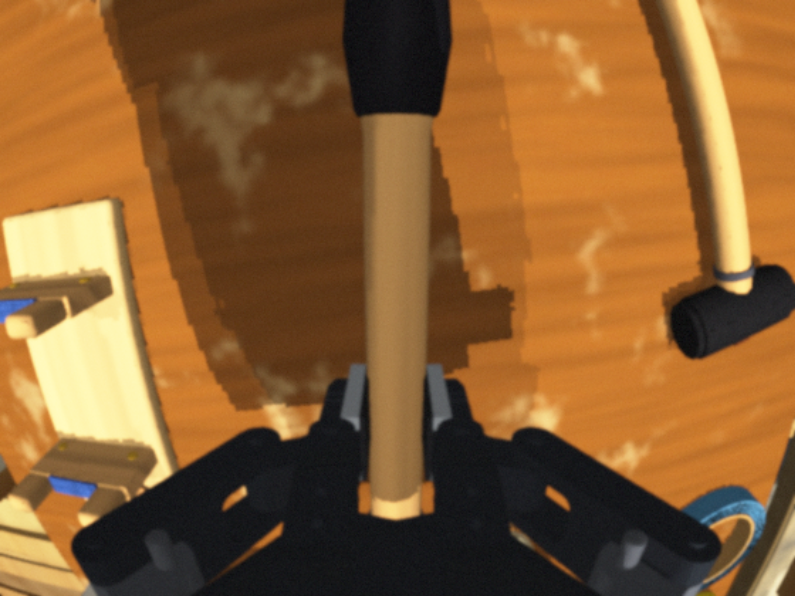

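Lifted. In the side crop the head is at (243,268) and the grip end at (587,190), clear of the table. The wrist view shows the neck/grip joint at (398,114). Next I check levelness by projecting the expected points.

Run:
```python
from h import *
np.set_printoptions(precision=4,suppress=True)
u=np.array([.9896,-.1439,0]);b=np.array([.5697,.0446,.063])
for s in (.07,.075,.08):
  for t in (-3,0,3):
    v=u*np.cos(np.radians(t));v[2]=np.sin(np.radians(t))
    f=lambda P:(proj("side",P)-[180,140])*2.95
    print(s,t,"head",f(b+v*s),"joint",f(b+v*(s-.165)),"end",f(b+v*(s-.27)))
print([fray("w2.npz",(398,114),z) for z in(.06,.067,.073)])
for p in[(16,308),(74,487)]: print(fray("w2.npz",p,.05))
```

```text
0.07 -3 head [246.6356 270.1069] joint [459.0291 211.4943] end [584.2378 176.9414]
0.07 0 head [246.4415 266.1222] joint [458.5468 216.8222] end [582.376  188.0404]
0.07 3 head [246.5074 262.0556] joint [457.7516 222.1874] end [579.9184 199.1308]
0.075 -3 head [239.8769 271.9721] joint [452.8824 213.1906] end [578.4383 178.5419]
0.075 0 head [239.6492 267.7009] joint [452.4449 218.2405] end [576.66  189.369]
0.075 3 head [239.7007 263.3403] joint [451.7096 223.3277] end [574.2978 200.1916]
0.08 -3 head [233.0982 273.8427] joint [446.7184 214.8916] end [572.6229 180.1467]
0.08 0 head [232.8342 269.285 ] joint [446.3236 219.6633] end [570.9265 190.7016]
0.08 3 head [232.8687 264.6297] joint [445.6464 224.472 ] end [568.6582 201.256 ]
[array([0.4819, 0.0585, 0.06  ]), array([0.4826, 0.0583, 0.067 ]), array([0.4832, 0.0582, 0.073 ])]
[ 0.5194 -0.1129  0.05  ]
[ 0.614  -0.1258  0.05  ]
```

Call:
arm_command(moves=[0, 0, -10, 0, 0, 0, 0, 0, 0, -20, 0, 0, 0, 0, 0, 0, -20, 0, 0, 0, 0, 0, 0, -12, 0, 0, 0, 0, -1.7, -10, 0, 0, 0, 0, 0, -3.4, -20, 0, 0, 0, 0, 0, -4.7, -28, 0, 0, 0, 0, 0, -5.4, -32, 0, 0, 0, 0, 0, -5.4, -32, 0, 0, 0, 0, 0, -4.2, -25, 0, 0, 0, 0, 0, -2.4, -14, 0, 0, 0, 0, 0, -1, -6, 0, 0, 0, 0, 0, 0, 0, 0, 0, 0, -2, 0, 0, 0, 0, 0, 0, 0, 0, 0, 0, 0, 0, 0, 0, 0])

```text
time_s: 5.0
ee_pos: [0.5736, -0.1242, 0.1146]
ee_rot: [-0.0, 0.055, 0.998, 0.0]
wrist_force: [1.3, -0.2, -3.4]
grip_width: 0.0166
gripper_force: 59.1
```

Run:
```python
from h import *
np.set_printoptions(precision=4,suppress=True)
im=vision.get_image("top");cv2.imwrite("pics/t3.png",cv2.resize(im[150:300,270:430,::-1],None,fx=4,fy=4,interpolation=cv2.INTER_CUBIC))
im=vision.get_image("side")
a=cv2.resize(im[140:290,150:350,::-1],None,fx=4,fy=4,interpolation=cv2.INTER_CUBIC);cv2.imwrite("pics/s3.png",a)
c=vision.get_calibration("wrist");im=vision.get_image("wrist")
np.savez("w3.npz",**c);cv2.imwrite("pics/w3.png",cv2.resize(im[...,::-1],None,fx=1.42,fy=1.42))
o,p,R=pose();print(o["time_s"],p,R.as_matrix(),o["wrist_force"],o["torque"])
```

```text
5.15 [ 0.5738 -0.1241  0.1148] [[-0.994   0.1091 -0.0002]
 [ 0.1091  0.994   0.0001]
 [ 0.0002  0.0001 -1.    ]] [ 1.0678 -0.6799 -3.9837] [0.0044 0.0582 0.0317]
```

View pics/w3.png

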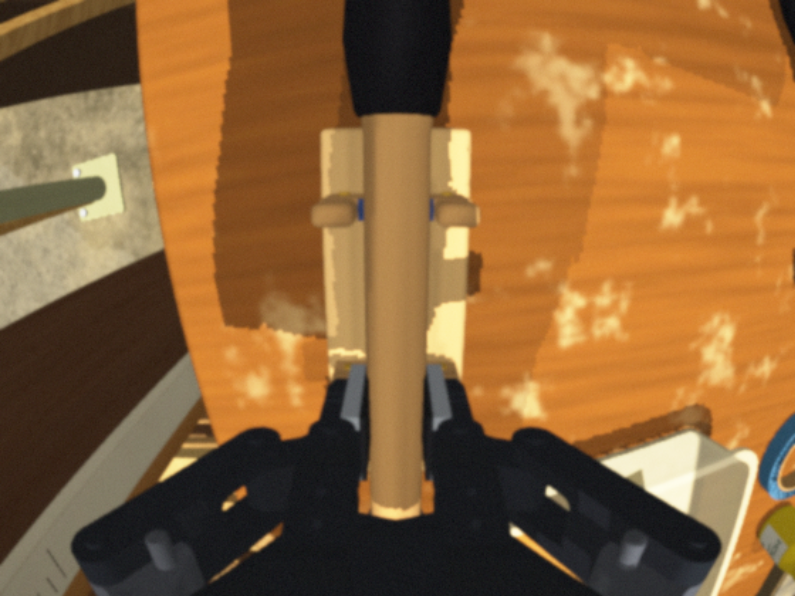

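View pics/s3.png

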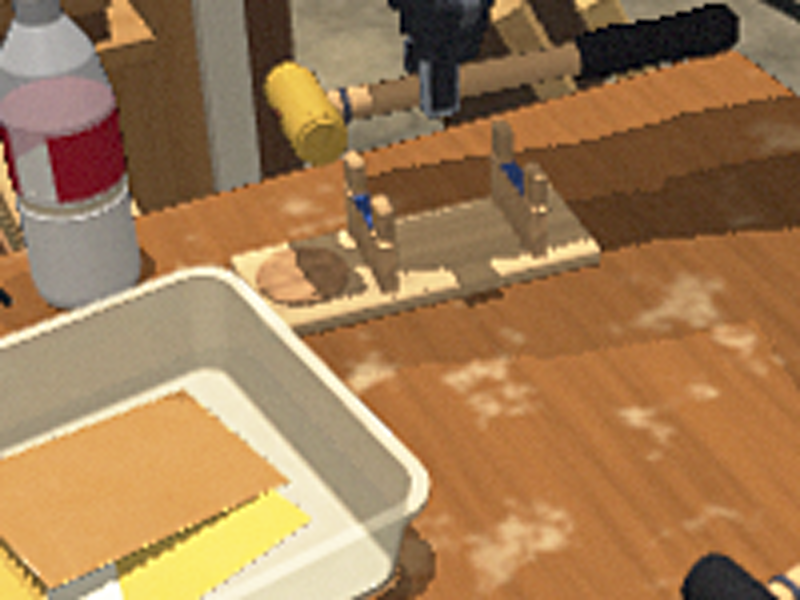

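The wrist view has the neck centred over the rear notch, whose post tops span 311..478 at row 211. The board edges run from 320/471 at row 130 to 330/463 at row 355. The side view shows the hammer level above the rest with its head toward the cork. The notches there are at (363,210) and (513,177).

Run:
```python
from h import *
np.set_printoptions(precision=4,suppress=True)
w=lambda p,z:fray("w3.npz",p,z)
m=(w((311,211),.072)+w((478,211),.072))/2; print("rear post",w((311,211),.072),w((478,211),.072),m)
r=(w((320,130),.012)+w((471,130),.012))/2; f=(w((330,355),.012)+w((463,355),.012))/2
d=f-r;print("board",r,f,np.degrees(np.arctan2(d[1],d[0])))
print("joint",w((398,114),.135),"ax",w((399,505),.135))
s=lambda u,v:ray("side",(150+u/4,140+v/4),.05,1)
print(s(363,210),s(513,177))
o,p,R=pose()
u=np.array([.994,-.109,0]);n=np.array([.109,.994,0])
print("lateral offsets along tool y of rest vs TCP mm",[round(float((q-p)@n)*1e3,1) for q in(m,r,f,s(363,210),s(513,177))])
print("long.",[round(float((q-p)@u)*1e3,1) for q in(m,s(363,210),s(513,177))])
```

```text
rear post [ 0.515  -0.1515  0.072 ] [ 0.5224 -0.0846  0.072 ] [ 0.5187 -0.118   0.072 ]
board [ 0.4824 -0.1135  0.012 ] [ 0.6083 -0.127   0.012 ] -6.0911022387078795
joint [ 0.4868 -0.1135  0.135 ] ax [ 0.6105 -0.1267  0.135 ]
[ 0.616  -0.1287  0.05  ] [ 0.5202 -0.1176  0.05  ]
lateral offsets along tool y of rest vs TCP mm [0.1, 0.6, 1.0, 0.1, 0.6]
long. [-55.4, 42.5, -53.9]
```

Call:
arm_command(moves=[0, 0.4, 8, 0, 0, 0, 0, 0, 0, 14, 0, 0, 0, 0, 0, 0, 14, 0, 0, 0, 0, 0, 0, 10, 0, 0, 0, 0, 0, 0, 6, 0, 0, 0, 0, 0, 0, 5, 0, 0, 0, 0, 0, 0, 4, 0, 0, 0, 0, 0, 0, 2, 0, 0, 0, 0, 0, 0, 1, 0, 0, 0, 0, 0, 0, 0, 0, 0, 0, 0, 0, 0, 0, 0, 0, 0, 0])

```text
time_s: 6.07
ee_pos: [0.5741, -0.1244, 0.0513]
ee_rot: [0.0, 0.055, 0.999, -0.0]
wrist_force: [-0.1, 0.2, -4.4]
grip_width: 0.0169
gripper_force: 59.1
```

Still bearing the full weight, so I continue down in 1 mm steps.

Call:
arm_command(moves=[0, 0, 1, 0, 0, 0, 0, 0, 0, 1, 0, 0, 0, 0, 0, 0, 0, 0, 0, 0, 0, 0, 0, 0, 0, 0, 0, 0])

```text
time_s: 6.4
ee_pos: [0.5741, -0.1244, 0.0494]
ee_rot: [0.0, 0.055, 0.999, -0.0]
wrist_force: [-2.5, 1.1, 4.6]
grip_width: 0.017
gripper_force: 60.1
```

Down on both floors at the predicted height. Release and look.

Call:
arm_command(moves=[0, 0, 0, 0, 0, 0, 24, 0, 0, 0, 0, 0, 0, 34, 0, 0, 0, 0, 0, 0, 50, 0, 0, 0, 0, 0, 0, 50, 0, 0, 0, 0, 0, 0, 50, 0, 0, 0, 0, 0, 0, 50])

```text
time_s: 6.9
ee_pos: [0.5739, -0.1244, 0.0489]
ee_rot: [0.0, 0.055, 0.999, -0.0]
wrist_force: [0.2, -0.5, -0.3]
grip_width: 0.0499
gripper_force: 0.0
```

Call:
arm_command(moves=[0, 0, -5, 0, 0, 0, 50, 0, 0, -10, 0, 0, 0, 50, 0, 0, -20, 0, 0, 0, 50, 0, 0, -30, 0, 0, 0, 50, 0, 0, -30, 0, 0, 0, 50, 0, 0, -30, 0, 0, 0, 50, 0, 0, -15, 0, 0, 0, 50, 0, 0, 0, 0, 0, 0, 50, 0, 0, 0, 0, 0, 0, 50])

```text
time_s: 7.65
ee_pos: [0.5744, -0.1245, 0.1903]
ee_rot: [0.001, 0.055, 0.999, -0.0]
wrist_force: [-1.0, -0.6, -1.1]
grip_width: 0.0501
gripper_force: 0.0
```

Run:
```python
from h import *
a=vision.get_image("side")[150:300,180:350,::-1];cv2.imwrite("pics/s4.png",cv2.resize(a,None,fx=4,fy=4,interpolation=cv2.INTER_CUBIC))
c=vision.get_calibration("wrist");im=vision.get_image("wrist")
cv2.imwrite("pics/w4.png",cv2.resize(im[...,::-1],None,fx=1.42,fy=1.42))
```

```text
(no output)
```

View pics/s4.png

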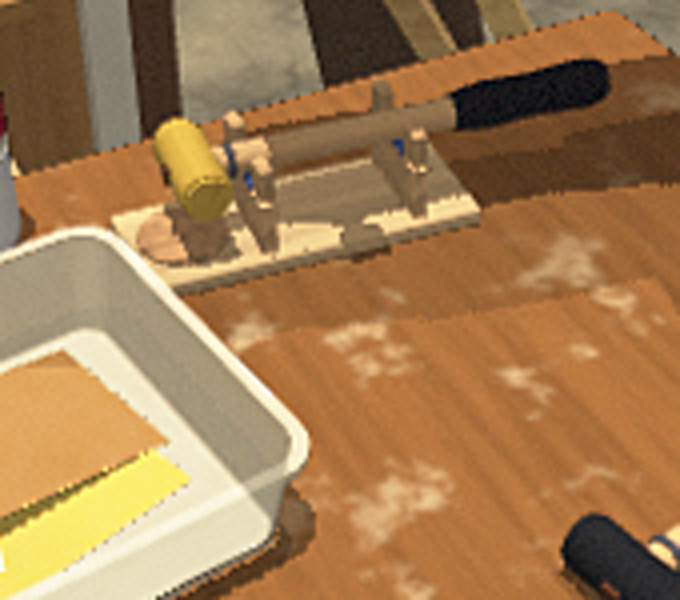

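View pics/w4.png

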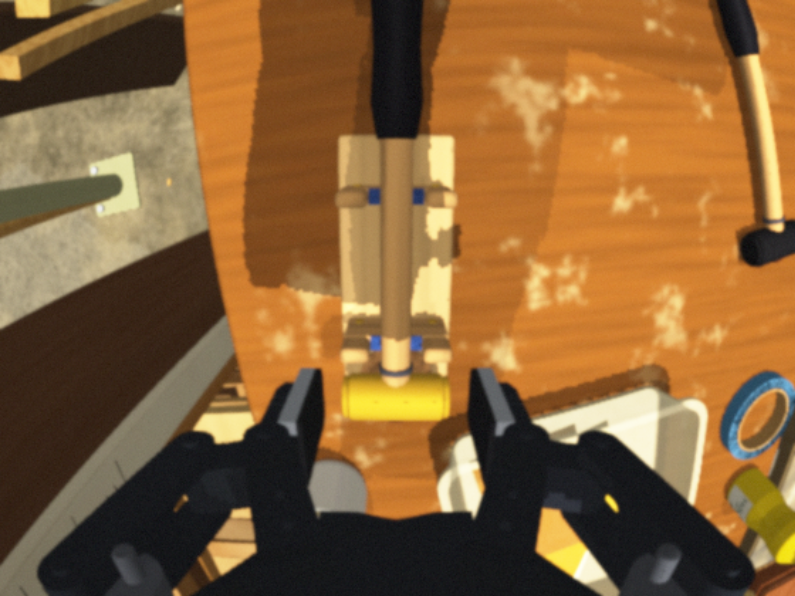

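The side view has the hammer level in both notches with its head (194,168) over the cork pad. In the wrist view the neck is centred at u≈397 between the blue floors. The mallet hasn't been touched and the gripper is clear.

```bash
python3 -c "from station import sign_off;print(sign_off())"
```

```text
the job is handed in; nothing more can be done
None
```

The brass hammer is seated level in both notches with its head over the cork pad, the mallet is untouched, and I handed the job in at about 8 s with the gripper clear.

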